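# Serve the truffle dish, handle to the visitor

### The arm

A 6-joint arm with a two-finger parallel gripper is mounted at the origin on the work surface. World frame = base frame: x ahead of the robot, y to its left, z up, the work surface at z = 0. Lengths are in m, angles in rad, forces in N, time in s.
With the tool pointing down it reaches from about 0.35 to 0.775 m from the base axis. Payload 5.5 kg.
Tool frame: the origin (TCP) lies where the fingers leave the gripper's body, on its centre line; the fingertips stand env.tip_reach ahead of it and the grasp point (between the pads) lies 54 mm ahead of it (env.tip_reach is the distance from the TCP to the fingertips, in m); z points along the fingers, y is the line along which they close (so a half turn about z gives the same grasp; the last joint's range is limited). The gripper opens to 85 mm and grips with 20 to 120 N. Pads are 22 mm wide; open, the fingers measure 114 mm over their backs; the gripper's body (76 mm by 85 mm) begins 54 mm behind the grasp point. The pads swing forward as they close: fully open they stand 13 mm farther back than shut.
Start: joints at [-1.366, 0.313, 0.046, 1.304, 0, 1.431], TCP at [0.194, -0.541, 0.304] pointing down, gripper open.
Joint ranges: [-2.76, 2.76], [-0.86, 1.69], [-1.03, 1.26], [-2.2, 2.34], [-1.47, 1.5], [-3.14, 3.14]. Speed limits (rad/s): [2.57, 2.57, 3.14, 3.14, 3.14, 3.14].

### API

Orientations are given as a unit quaternion [w, x, y, z].
In Python, from workcell import status, optics, hand_in, env gives the robot as it stands.
- The arm moves only by the shell command python3 -m handwheel 'ROWS' [FORCE]. ROWS is a JSON object whose one key "deltas" holds a list of rows, each a list of 5 numbers: the opening, from -1 (shut) to 1 (fully open), then the shift along the tool's x, y, z in units of 40 mm (1.0 is 40 mm), then the turn about the tool's z in units of 10 degrees (1.0 is 10 degrees). In form: {"deltas": [[jaw, x, y, z, roll], ...]}. A call has 1 to 20 rows; each row shifts and turns the commanded pose from where the row before left it, along the tool's axes as they then stand; what a row does not reach is not made up. A row lasts 1/8 s, in which the tool goes at most 62.5 mm and 10.7 degrees, less where a joint would pass 70% of its speed; a pose out of reach is approached as far as the arm can. A call is refused whole if a number of a shift passes 1 or a number of a turn 1, either way. A call with a gripper value outside its range is refused whole. The fingers move at their own pace and stop on an object; FORCE is the grip in N (left out, the last holds). Time passes only in rows, so rows that do not move let the fingers close. It gives the time, the measured TCP pose, the force, the opening and the grip force at its end, in the units of the state.
- status.get_state(): the state, without advancing time (a new reading comes with each control period).
- optics.read_camera(name): name is "scene" or "top" or "wrist"; returns a dict with "frame" (480x640x3 uint8, red, green, blue), "depth" (480x640 float32, m along the optical axis (not along the pixel's ray), 0 where there is no reading), "vfov" (degrees; the focal length in pixels is half the picture's height over the tangent of half this angle, whatever the lens; pixels are square), "cx", "cy" (the principal point, pixels), "k1" (the pictures are not rectified: a ray, as slopes to the right and down, at radius r is drawn at 1 + k1 r^2 times it, then the intrinsics apply), "origin" and "attitude" of the camera in the world. Camera axes: x right, y down, z forward; pixel columns grow to the right and rows downward; lengths in m; the calibration is good to about 2 mm. A picture is of the moment at which its call begins.
- hand_in(): hands the job in; it is judged then, once.
The state is a dict: "clock": time; "joint_pos": joint angles; "qvel": joint speeds; "tau": joint torques, N m; "tcp_pos": TCP position; "orientation": TCP orientation; "wrist_force": force on the tool from outside, world axes, zero at the start; "ft_torque": the same for the moment, N m; "finger_gap": finger opening in m; "grip_force": force on a finger pad.
Only numpy, scipy, OpenCV 4.12 (cv2) and the standard library are available. Lean on these libraries where they do the work, as an engineer would, in place of code of your own. Each camera call takes 0.05 s, during which the arm holds its last target. There are 200 camera calls.

### The job

Serve the visitor the truffle: pick the small handled dish it lies in up off the tray by its round body, leaving the handle free and the truffle untouched, and turn it a quarter turn so that the handle, which now points back to the robot, points squarely out to the visitor's end of the desk, left or right, where the visitor's mat and cup are. Keep the dish level with the truffle resting in its middle all the way, and leave everything else undisturbed. Finish while still holding the dish, at rest and level, about 15 cm above the middle of the visitor's mat, handle to the visitor.

Things in the scene. Friction and masses are not known exactly. Their poses are not given: they have to be found in the camera images.
- dish: white porcelain dish on the tray: round upright-sided body 64 mm across, 22 mm high, and a flat tab handle (20 wide, 7 thick, 12.5 to 19.5 mm up) reaching 78 mm from the axis. Origin: centre of the underside; x along the handle, z up. 0.11 to 0.18 kg, balanced within 10 mm of its axis. Fingers closing along its y at 20 to 30 N hold it. At the start the handle points to world -x within 27 degrees
- dish_in (a point): the middle of the dish's inner floor, 10 mm above its underside; axes as the dish. The inside is a shallow cone: flat to 4 mm from the axis, then rising at 10 degrees, steeper from 16 mm out
- dish_handle (a point): the outer end of the dish's handle, 78 mm from the dish's axis, 16 mm above the underside
- truffle: cocoa-brown chocolate truffle, a ball of 28 mm diameter, about 14 g, lying loose in the middle of the dish; its top stands 38 mm above the underside of the dish. It rolls if the dish is tilted or jerked
- truffle_center (a point): centre of the truffle
- tray: fixed walnut serving tray, 250 x 370 mm, longer across the robot's view; floor 6 mm thick, rim 18 mm high, brass bar grips at its two ends 36 mm high. Origin: centre of the underside. x along the short side, away from the robot, y along the long side. Dish, sugar bowl and milk jug stand in a row on it in any order, about 115 mm apart
- visitor_mat: fixed brown leather place mat, 280 mm (its x) by 200 mm (its y), 3 mm thick, near the left (+y) or the right (-y) end of the desk. Origin: centre of the underside. Its y axis runs straight towards or away from the visitor, who sits at that end of the desk: on the left the visitor is towards +y, on the right towards -y
- visitor_cup: white coffee cup, 86 mm across, 58 mm high, with a handle; stands on the visitor's mat near the edge that is away from the robot. Origin: centre of the underside. Leave alone
- sugar_bowl: white sugar bowl without handle, 72 mm across, 42 mm high, on the tray. Origin: centre of the underside. Leave alone
- milk_jug: small steel milk jug with a thin handle, 62 mm across, 60 mm high, on the tray. Origin: centre of the underside. Leave alone
- laptop: open laptop, fixed, at the other end of the desk from the visitor; base 212 x 304 x 15 mm, the screen on the side away from the robot, leaning back, its top about 210 mm above the desk. Origin: centre of the underside. Leave alone
- glasses: pair of spectacles standing on the desk beyond the tray, 120 mm wide, 46 mm high. Origin: below the bridge. Leave alone
- phone: black phone, 147 x 71 x 8 mm, lying beyond the tray. Origin: centre of the underside. Leave alone
Not all that is in view belongs to the job. Leave any black or blue look-alike of the dish alone.

How it is judged:
By the outcome, as a careful person would: the job done as asked, in the order asked, and still so for the second after the job is handed in, while the arm keeps its last pose, push and grip.
It also fails if it takes over 48 s, if anything falls off the work surface, if the arm or the gripper's body presses on something with over 40 N, if the wrist force passes 120 N, or if a joint passes its speed limit or range.

## Working session

There is one attempt and no reset: what is moved stays moved. The work goes in short steps, Python scripts to look and compute and a shell command to move; the robot and the scene stay as the last step left them, time stands still between calls to the robot, and variables do not carry over. Pictures are saved under pics/ and viewed, at most 10 in all, crops included, and the job is handed in when it is done.

```bash
mkdir -p pics; cat > h.py <<'E'
import numpy as np, cv2
from scipy.spatial.transform import Rotation as R
from workcell import status, optics, env
def rot(q): return R.from_quat([q[1],q[2],q[3],q[0]]).as_matrix()
def att(c):
    a=np.array(c["attitude"]); return a if a.shape==(3,3) else rot(a)
def K(c):
    f=240/np.tan(np.radians(c["vfov"])/2); return np.array([[f,0,c["cx"]],[0,f,c["cy"]],[0,0,1]])
def slopes(c,uv):
    return cv2.undistortPoints(np.array(uv,float).reshape(-1,1,2),K(c),np.array([c["k1"],0,0,0.]),None,None,None)[:,0] if False else cv2.undistortPoints(np.array(uv,float).reshape(-1,1,2),K(c),np.array([c["k1"],0,0,0.]))[:,0]
def onplane(c,uv,z):
    s=slopes(c,uv); d=np.c_[s,np.ones(len(s))]@att(c).T; o=np.array(c["origin"])
    return o+d*((z-o[2])/d[:,2])[:,None]
def bydepth(c,uv):
    uv=np.array(uv,float).reshape(-1,2); s=slopes(c,uv); D=c["depth"][uv[:,1].astype(int),uv[:,0].astype(int)]
    return np.array(c["origin"])+(np.c_[s,np.ones(len(s))]*D[:,None])@att(c).T
E
python3 - <<'E'
from h import *
import pickle
print(status.get_state(), env.tip_reach)
for n in("top","scene"):
    c=optics.read_camera(n); pickle.dump(c,open(n+".pkl","wb"))
    cv2.imwrite(f"pics/{n}.png",c["frame"][...,::-1]); print(n,{k:v for k,v in c.items() if k not in("frame","depth")})
E
```

```text
{'clock': 0.0, 'joint_pos': array([-1.36558409e+00,  3.13962981e-01,  4.50054553e-02,  1.30358170e+00,
       -6.97515688e-06,  1.43124269e+00]), 'qvel': array([ 6.14172133e-05,  9.78419818e-04, -1.55167596e-04, -5.40903814e-04,
        5.72242136e-04,  1.57074534e-04]), 'tau': array([ 6.39650098e-04, -4.80626249e+01,  2.98534620e+01,  1.93525414e-02,
       -1.28203910e-04, -9.79864723e-06]), 'tcp_pos': array([ 0.19427583, -0.54079797,  0.30304086]), 'orientation': array([-8.70863060e-04,  9.85178444e-01,  1.71530386e-01, -3.20895570e-05]), 'wrist_force': array([ 0.13439575,  0.08550173, -0.06352244]), 'ft_torque': array([ 0.04240614,  0.00703334, -0.03787328]), 'grip_force': 0.0, 'finger_gap': 0.08516159058966373} 0.0726
top {'vfov': 49.29554808914846, 'cx': 317.65712752420274, 'cy': 240.10470502138338, 'k1': -0.15108957763283992, 'origin': array([ 0.37590292, -0.03608766,  1.45018543]), 'attitude': array([ 0.02299212, -0.69828171,  0.71467469, -0.03337828])}
scene {'vfov': 51.178425488491264, 'cx': 322.3283949520612, 'cy': 238.50794476821258, 'k1': -0.08910752840764535, 'origin': array([ 1.45804495, -0.56247145,  0.72795497]), 'attitude': array([-0.40900199,  0.75353566,  0.44640488, -0.25617193])}
```

View pics/top.png

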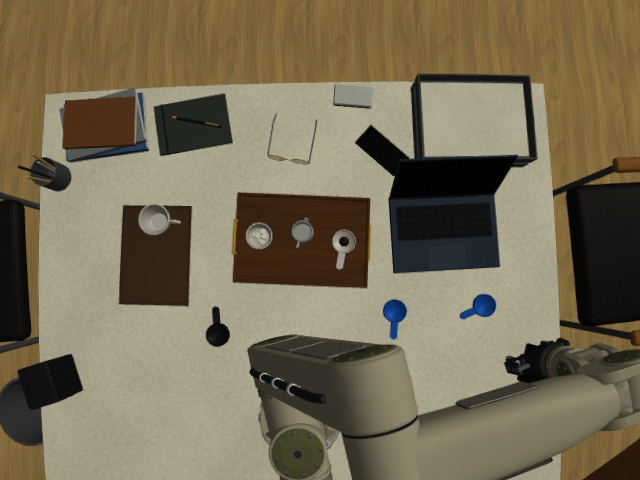

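View pics/scene.png

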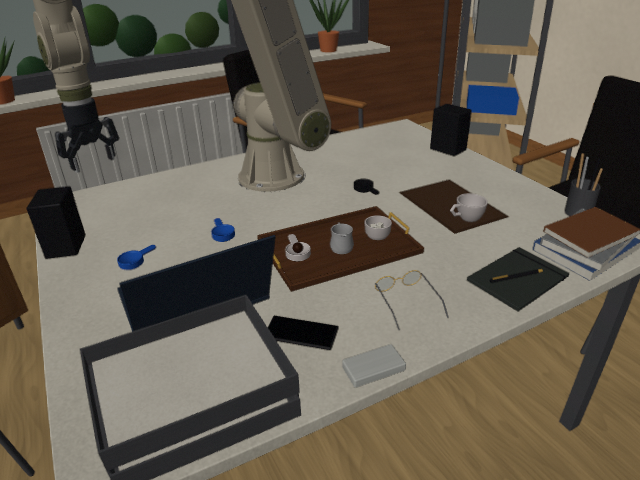

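The top view shows the white dish with the truffle at (344,241), its handle running to (340,267). The jug is at (302,232), the sugar bowl at (258,236), and the laptop starts right of x=388. The visitor's mat is on the left (+y), around (155,255), with the cup at (153,220).

```bash
python3 - <<'E'
from h import *
import pickle
c=pickle.load(open("top.pkl","rb")); s=pickle.load(open("scene.pkl","rb"))
def blob(c,mask,seed,near=12):
    n,l,st,ce=cv2.connectedComponentsWithStats(mask.astype(np.uint8)); x,y=seed
    ids=[i for i in np.unique(l[y-near:y+near,x-near:x+near]) if i]
    i=max(ids,key=lambda i:st[i,4]); return l==i,ce[i],st[i]
hsv=cv2.cvtColor(c["frame"],cv2.COLOR_RGB2HSV).astype(int)
def white(c): 
    h=cv2.cvtColor(c["frame"],cv2.COLOR_RGB2HSV); return (h[...,1]<60)&(h[...,2]>110)
m,ce,st=blob(c,white(c),(344,255)); print("dish",ce,st)
# fill contour
cn=max(cv2.findContours(m.astype(np.uint8),cv2.RETR_EXTERNAL,cv2.CHAIN_APPROX_NONE)[0],key=len)
full=np.zeros(m.shape,np.uint8); cv2.drawContours(full,[cn],-1,1,-1)
body=cv2.morphologyEx(full,cv2.MORPH_OPEN,cv2.getStructuringElement(cv2.MORPH_ELLIPSE,(15,15)))
hd=(full>0)&(cv2.dilate(body,np.ones((5,5)))==0)
bc=max(cv2.findContours(body,0,1)[0],key=len); (u,v),r=cv2.minEnclosingCircle(bc)
Mb=cv2.moments(body,True); bcen=(Mb['m10']/Mb['m00'],Mb['m01']/Mb['m00'])
P=onplane(c,[bcen],.006+.022)[0]; ys,xs=np.nonzero(hd); H=onplane(c,np.c_[xs,ys],.006+.0195); hc=H.mean(0)
d=hc-P; print("body px",bcen,u,v,r,"world",P,"area r",np.sqrt(Mb['m00']/np.pi)*(1.45-.028)/K(c)[0,0]); print("handle n",len(xs),"ang",np.degrees(np.arctan2(d[1],d[0])),"far",np.max(np.linalg.norm(H-P,axis=1)))
ln=cv2.fitLine(np.float32(H[:,:2]),cv2.DIST_L2,0,.001,.001).ravel();print("line",np.degrees(np.arctan2(ln[1],ln[0])))
# depth check
print("depth hts", bydepth(c,[(344,241),(344,255),(341,264),(330,270),(302,232),(258,236),(153,220),(390,240),(395,260)]).round(3))
# truffle
for n,cc,seed,z in(("top",c,(344,241),.03),("scene",s,(297,247),.03)):
    h=cv2.cvtColor(cc["frame"],cv2.COLOR_RGB2HSV).astype(int); br=(h[...,1]>60)&(h[...,2]<110)
    w=np.zeros_like(br);x,y=seed;w[y-9:y+10,x-9:x+10]=1
    mm,ce,st=blob(cc,br&w,seed,4);print("truffle",n,ce,st,onplane(cc,[ce],z))
# mat
g=hsv[...,2]<110; g&=(hsv[...,1]>60)
mm,ce,st=blob(c,g,(155,280)); k=max(cv2.findContours(mm.astype(np.uint8),0,1)[0],key=len)
k=cv2.convexHull(k); bx=cv2.boxPoints(cv2.minAreaRect(k)); B=onplane(c,bx,.003); print("mat",st,B.round(3),B.mean(0),[np.linalg.norm(B[i]-B[i-1]) for i in range(4)])
print("tray corners",onplane(c,[(238,194),(370,198),(367,287),(234,281)],.018).round(3))
print("jug,bowl,laptop corners",onplane(c,[(302,232),(258,236)],.05).round(3),onplane(c,[(394,272),(389,195)],.015).round(3))
cv2.imwrite("pics/crop.png",cv2.resize(c["frame"][190:290,280:400,::-1],None,fx=6,fy=6,interpolation=cv2.INTER_CUBIC))
E
```

```text
dish [341.13850416 247.95290859] [333 231  22  38 361]Traceback (most recent call last):
  File "<stdin>", line 17, in <module>
ValueError: max() iterable argument is empty
```

```bash
cat > m.py <<'E'
from h import *
import pickle
c=pickle.load(open("top.pkl","rb")); s=pickle.load(open("scene.pkl","rb"))
def blob(mask,seed,near=12):
    n,l,st,ce=cv2.connectedComponentsWithStats(mask.astype(np.uint8)); x,y=seed
    ids=[i for i in np.unique(l[y-near:y+near,x-near:x+near]) if i]
    i=max(ids,key=lambda i:st[i,4]); return l==i,ce[i],st[i]
hsv=cv2.cvtColor(c["frame"],cv2.COLOR_RGB2HSV).astype(int)
m,ce,st=blob((hsv[...,1]<70)&(hsv[...,2]>90),(344,255)); print("dish",ce,st)
full=cv2.morphologyEx(m.astype(np.uint8),cv2.MORPH_CLOSE,cv2.getStructuringElement(cv2.MORPH_ELLIPSE,(13,13)))
body=cv2.morphologyEx(full,cv2.MORPH_OPEN,cv2.getStructuringElement(cv2.MORPH_ELLIPSE,(13,13)))
hd=(full>0)&(cv2.dilate(body,np.ones((5,5)))==0)
bc=max(cv2.findContours(body,0,1)[0],key=len); (u,v),r=cv2.minEnclosingCircle(bc)
Mb=cv2.moments(body,True); bcen=(Mb['m10']/Mb['m00'],Mb['m01']/Mb['m00'])
P=onplane(c,[bcen],.028)[0]; ys,xs=np.nonzero(hd); H=onplane(c,np.c_[xs,ys],.0255); d=H.mean(0)-P
print("body px",bcen,u,v,r,"world",P,"r",np.sqrt(Mb['m00']/np.pi)*1.42/K(c)[0,0]); print("handle n",len(xs),"ang",np.degrees(np.arctan2(d[1],d[0])),"far",np.max(np.linalg.norm(H-P,axis=1)))
ln=cv2.fitLine(np.float32(H[:,:2]),cv2.DIST_L2,0,.001,.001).ravel();print("line",np.degrees(np.arctan2(ln[1],ln[0])))
print("depth hts", bydepth(c,[(344,241),(344,251),(341,264),(330,270),(302,232),(258,236),(153,220),(390,240),(395,260)]).round(3))
for n,cc,seed in(("top",c,(344,241)),("scene",s,(297,247))):
    h=cv2.cvtColor(cc["frame"],cv2.COLOR_RGB2HSV).astype(int); br=(h[...,1]>70)&(h[...,2]<100)
    w=np.zeros_like(br);x,y=seed;w[y-9:y+10,x-9:x+10]=1
    mm,ce,st=blob(br&w,seed,4);print("truffle",n,ce,st,onplane(cc,[ce],.030))
mm,ce,st=blob((hsv[...,2]<110)&(hsv[...,1]>60),(155,280)); k=np.vstack(cv2.findContours(mm.astype(np.uint8),0,1)[0])
bx=cv2.boxPoints(cv2.minAreaRect(cv2.convexHull(k))); B=onplane(c,bx,.003); print("mat",st,B.round(3),B.mean(0),[np.linalg.norm(B[i]-B[i-1]) for i in range(4)])
print("tray",onplane(c,[(238,194),(370,198),(367,287),(234,281)],.018).round(3))
print("jug,bowl,laptop",onplane(c,[(302,232),(258,236)],.05).round(3),onplane(c,[(394,272),(389,195)],.015).round(3))
cv2.imwrite("pics/crop.png",cv2.resize(c["frame"][190:290,280:400,::-1],None,fx=6,fy=6,interpolation=cv2.INTER_CUBIC))
E
python3 m.py
```

```text
dish [342.29211087 245.84861407] [332 229  24  41 469]
body px (343.2787610619469, 241.0730088495575) 343.5 241.5 12.589778900146484 world [ 0.48507267 -0.128229    0.028     ] r 0.03256395355391413
handle n 91 ang 168.8986157567089 far 0.07753859312070778
line -12.136045
depth hts [[ 0.484 -0.129  0.043]
 [ 0.458 -0.13   0.027]
 [ 0.423 -0.12   0.029]
 [ 0.407 -0.091  0.01 ]
 [ 0.513 -0.016  0.018]
 [ 0.503  0.103  0.042]
 [ 0.558  0.401  0.011]
 [ 0.487 -0.261  0.   ]
 [ 0.431 -0.271  0.011]]
truffle top [343.81538462 241.        ] [340 237   9   9  65] [[ 0.48508549 -0.12956997  0.03      ]]
truffle scene [297.09459459 247.2972973 ] [293 243   9  10  74] [[ 0.48136297 -0.13122994  0.03      ]]
mat [ 119  205   73  101 6027] [[0.325 0.504 0.003]
 [0.608 0.495 0.003]
 [0.595 0.294 0.003]
 [0.316 0.305 0.003]] [0.46127591 0.39982365 0.003     ] [np.float64(0.19909172064999636), np.float64(0.28259412545060353), np.float64(0.2017191958663978), np.float64(0.2791634343273911)]
tray [[ 0.623  0.159  0.018]
 [ 0.604 -0.207  0.018]
 [ 0.358 -0.191  0.018]
 [ 0.383  0.173  0.018]]
jug,bowl,laptop [[ 0.51  -0.016  0.05 ]
 [ 0.502  0.102  0.05 ]] [[ 0.397 -0.267  0.015]
 [ 0.612 -0.26   0.015]]
```

View pics/crop.png

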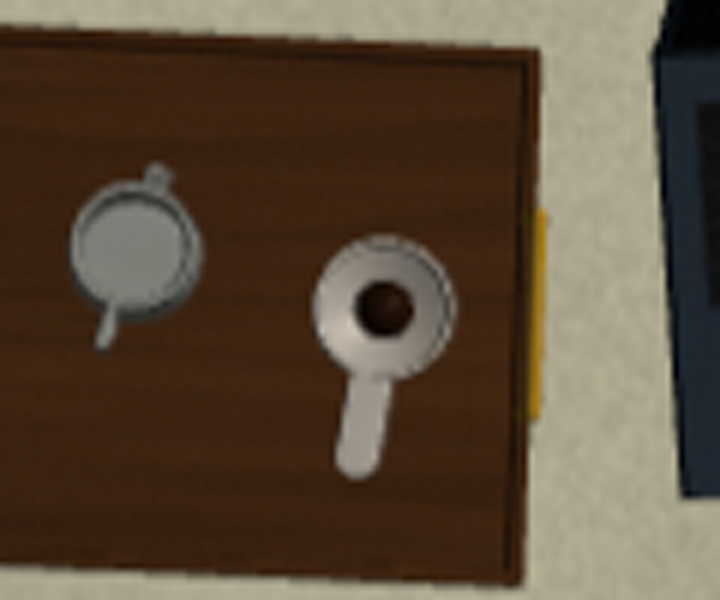

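The crop shows the dish body centred at about (385,308) with the truffle in its middle. The handle runs down to (357,470), with clear tray all round. The sizes check out: radius 32.6 mm, handle reach 77.5 mm, mat 200 x 281 mm.

The dish is at (0.485, -0.129) with its handle at about 168.5°, and the mat's middle is (0.461, 0.400). Next I move above the dish with tool x along the handle, which keeps joint 6 in range.

```bash
python3 - <<'E'
from h import *
import pickle
s=pickle.load(open("scene.pkl","rb")); v,u=np.mgrid[90:175,40:130]; uv=np.c_[u.ravel(),v.ravel()]
P=bydepth(s,uv); t=np.array([.194,-.541,.303]); k=(np.linalg.norm(P[:,:2]-t[:2],axis=1)<.08)
print(np.sort(P[k,2])[:30].round(3))
E
python3 -m handwheel '{"deltas":[[1,0.2,-0.15,0,0],[1,0.5,-0.35,0,0],[1,0.8,-0.56,0,0],[1,0.8,-0.56,0,0],[1,0.8,-0.56,0,0],[1,0.8,-0.56,0,0],[1,0.8,-0.56,0,0],[1,0.8,-0.56,0,0],[1,0.8,-0.56,0,0],[1,0.8,-0.56,0,0],[1,0.8,-0.56,0,0],[1,0.8,-0.56,0,0],[1,0.8,-0.56,0,0],[1,0.5,-0.4,0,0],[1,0.3,-0.2,0,0]]}'
python3 -m handwheel '{"deltas":[[1,0,0,0,-0.9],[1,0,0,0,-1],[1,0,0,0,-1],[1,0,0,0,-1],[1,0,0,0,-1],[1,0,0,0,-1],[1,0,0,0,-1],[1,0,0,0,-1],[1,0,0,0,-1],[1,0,0,0,-1],[1,0,0,0,-1],[1,0,0,0,-1],[1,0,0,0,-1],[1,0,0,0,-1],[1,0,0,0,-1],[1,0,0,0,0],[1,0,0,0,0]]}'
python3 - <<'E'
from h import *
import pickle
st=status.get_state(); print(st["tcp_pos"],st["joint_pos"],rot(st["orientation"]).round(4))
c=optics.read_camera("wrist"); pickle.dump(c,open("w.pkl","wb")); cv2.imwrite("pics/w1.png",c["frame"][...,::-1]); print(c["origin"],c["vfov"])
E
```

```text
[0.243 0.243 0.244 0.245 0.245 0.245 0.245 0.246 0.246 0.246 0.247 0.247
 0.248 0.249 0.249 0.249 0.249 0.25  0.25  0.25  0.25  0.25  0.25  0.25
 0.251 0.251 0.251 0.251 0.251 0.252]
clock: 1.98
tcp_pos: [0.4839, -0.1261, 0.304]
orientation: [-0.0, 0.985, 0.173, -0.0]
wrist_force: [0.3, -0.8, 0.1]
finger_gap: 0.085
grip_force: 0.0
clock: 4.1
tcp_pos: [0.4837, -0.1285, 0.3039]
orientation: [0.0, 0.099, 0.995, -0.0]
wrist_force: [-0.4, 0.2, -0.2]
finger_gap: 0.0856
grip_force: 0.0
[ 0.48372283 -0.12845703  0.30394111] [-4.20066402e-01  1.68895978e-01 -1.41864287e-01  1.26000204e+00
 -7.40306897e-05 -2.20897204e-01] [[-9.802e-01  1.979e-01  0.000e+00]
 [ 1.979e-01  9.802e-01 -1.000e-04]
 [-0.000e+00 -1.000e-04 -1.000e+00]]
[ 0.40368743 -0.1139233   0.37483818] 62.7773707123923
```

View pics/w1.png

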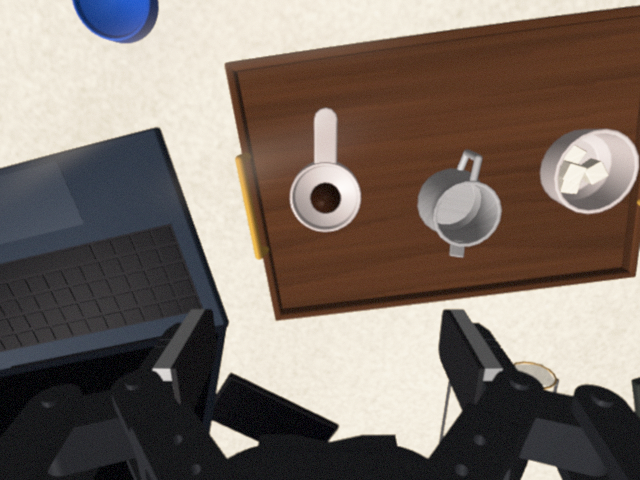

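The wrist view shows the dish at (325,196), handle up to (325,112), truffle at (325,198), and open fingertips at the bottom. I'll measure it here again.

```bash
cat > w.py <<'E'
from h import *
def meas(c,seed,rad,zt,th):
    """dish in the wrist view; zt = underside height"""
    h=cv2.cvtColor(c["frame"],cv2.COLOR_RGB2HSV).astype(int)
    g=((h[...,1]<70)&(h[...,2]>th)).astype(np.uint8)
    n,l,st,ce=cv2.connectedComponentsWithStats(g); x,y=seed
    i=max([i for i in np.unique(l[y-rad:y+rad,x-rad:x+rad]) if i],key=lambda i:st[i,4]); m=(l==i).astype(np.uint8)
    cn=max(cv2.findContours(m,0,1)[0],key=len); full=np.zeros_like(m); cv2.drawContours(full,[cn],-1,1,-1)
    k=int(rad)|1; body=cv2.morphologyEx(full,cv2.MORPH_OPEN,cv2.getStructuringElement(cv2.MORPH_ELLIPSE,(k,k)))
    hd=(full>0)&(cv2.dilate(body,np.ones((9,9)))==0)
    pts=onplane(c,max(cv2.findContours(body,0,1)[0],key=len).reshape(-1,2),zt+.022)[:,:2]
    (bx,by),br=cv2.minEnclosingCircle(np.float32(pts*1000)); P=np.array([bx,by])/1000
    ys,xs=np.nonzero(hd); H=onplane(c,np.c_[xs,ys],zt+.0195)[:,:2]; d=H.mean(0)-P
    ln=cv2.fitLine(np.float32(H*1000),cv2.DIST_L2,0,.001,.001).ravel()
    tr=(h[...,2]<90)&(h[...,1]>60); w=np.zeros_like(tr); w[y-rad//2-4:y+rad//2+4,x-rad//2-4:x+rad//2+4]=1
    ys,xs=np.nonzero(tr&w); T=onplane(c,[(xs.mean(),ys.mean())],zt+.024)[0]
    ry,rx=np.nonzero(full); print("bbox",st[i],"rim c",P.round(4),"r mm",round(br,1),"contour mean",pts.mean(0).round(4),"handle ang",np.degrees(np.arctan2(d[1],d[0])).round(2),"line",np.degrees(np.arctan2(ln[1],ln[0])).round(2),"reach",np.linalg.norm(H-P,axis=1).max().round(4),"truffle",T[:2].round(4),len(xs))
E
python3 - <<'E'
from w import *
import pickle
c=pickle.load(open("w.pkl","rb")); meas(c,(325,197),36,.006,110)
print(bydepth(c,[(325,150),(325,197),(325,225),(300,270),(440,235)]).round(4))
E
```

```text
bbox [ 289  107   72  125 4543] rim c [ 0.4828 -0.132 ] r mm 33.9 contour mean [ 0.4835 -0.1321] handle ang 168.22 line -11.69 reach 0.0766 truffle [ 0.484  -0.1323] 644
[[ 0.443  -0.1239  0.0259]
 [ 0.4799 -0.1313  0.0446]
 [ 0.5108 -0.1377  0.0246]
 [ 0.5583 -0.1734  0.0067]
 [ 0.5252 -0.043   0.0666]]
```

```bash
python3 -m handwheel '{"deltas":[[1,-0.02,-0.06,0.25,0],[1,0,0,0.5,0],[1,0,0,0.5,0],[1,0,0,0.5,0],[1,0,0,0.5,0],[1,0,0,0.5,0],[1,0,0,0.5,0],[1,0,0,0.5,0],[1,0,0,0.3,0],[1,0,0,0.2,0],[1,0,0,0,0],[1,0,0,0,0]]}'
python3 - <<'E'
from w import *
import pickle
c=optics.read_camera("wrist"); pickle.dump(c,open("w2.pkl","wb")); cv2.imwrite("pics/w2.png",c["frame"][...,::-1])
uv=cv2.projectPoints(np.array([[.484,-.131,.028]]),cv2.Rodrigues(att(c).T)[0],-att(c).T@c["origin"],K(c),np.array([c["k1"],0,0,0.]))[0].ravel(); print(uv)
meas(c,tuple(uv.astype(int)),70,.006,110)
E
```

```text
clock: 5.65
tcp_pos: [0.4847, -0.1314, 0.1345]
orientation: [0.001, 0.098, 0.995, -0.0]
wrist_force: [-0.7, -0.4, -0.6]
finger_gap: 0.0851
grip_force: 0.0
[330.87946983 273.40419909]
bbox [  263   109   131   223 14239] rim c [ 0.4836 -0.1324] r mm 33.1 contour mean [ 0.4834 -0.1322] handle ang 168.11 line -12.05 reach 0.0772 truffle [ 0.4842 -0.1321] 2384
```

View pics/w2.png

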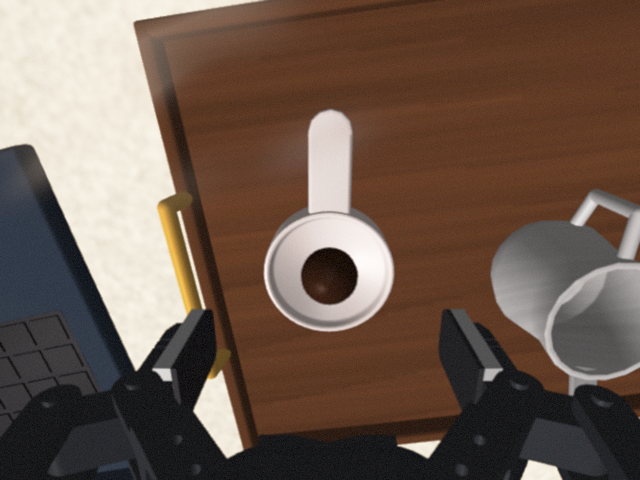

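The wrist view shows the dish midway between the fingers (dish at column 329, finger midpoint at about 328), with the grip bar off to the left and the jug to the right. I'll narrow the jaws a little, go down, and check before closing.

```bash
python3 -m handwheel '{"deltas":[[0.75,0,0,0,0],[0.75,0,0,0,0],[0.75,0.02,-0.01,0.15,0],[0.75,0,0,0.25,0],[0.75,0,0,0.25,0],[0.75,0,0,0.25,0],[0.75,0,0,0.2,0],[0.75,0,0,0.15,0],[0.75,0,0,0.12,0],[0.75,0,0,0.08,0],[0.75,0,0,0.05,0],[0.75,0,0,0,0],[0.75,0,0,0,0]]}' 25
python3 - <<'E'
from w import *
c=optics.read_camera("wrist"); a=c["frame"][...,::-1]
s=optics.read_camera("scene")["frame"][200:280,240:360,::-1]; s=cv2.resize(s,(640,427),interpolation=cv2.INTER_CUBIC)
cv2.imwrite("pics/w3.png",cv2.resize(np.hstack([a[:427],s]),(800,267),interpolation=cv2.INTER_AREA))
E
```

```text
clock: 7.32
tcp_pos: [0.4836, -0.1314, 0.0741]
orientation: [0.0, 0.098, 0.995, -0.0]
wrist_force: [0.3, 0.2, -0.0]
finger_gap: 0.0745
grip_force: 0.0
```

View pics/w3.png

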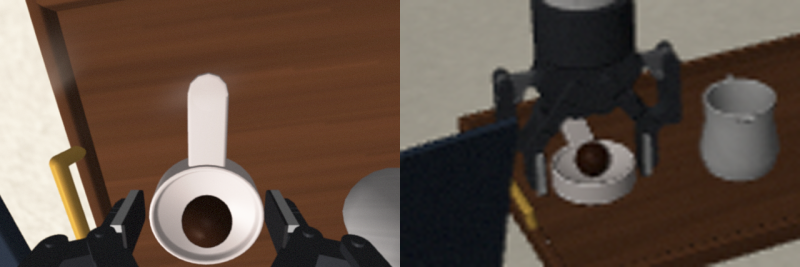

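The fingers stand either side of the dish body with even gaps, the truffle is untouched, and nothing else is in contact. I'll close gently.

```bash
python3 -m handwheel '{"deltas":[[0.7,0,0,0,0],[0.65,0,0,0,0],[0.62,0,0,0,0],[0.6,0,0,0,0],[0.58,0,0,0,0],[0.56,0,0,0,0],[0.54,0,0,0,0],[0.52,0,0,0,0],[0.5,0,0,0,0],[0.48,0,0,0,0],[0.46,0,0,0,0],[0.42,0,0,0,0],[0.35,0,0,0,0],[0.3,0,0,0,0],[0.3,0,0,0,0]]}' 26
```

```text
clock: 9.3
tcp_pos: [0.4834, -0.1313, 0.0741]
orientation: [0.0, 0.098, 0.995, 0.0]
wrist_force: [-0.9, 1.6, 5.4]
finger_gap: 0.0631
grip_force: 27.9
```

```bash
python3 -m handwheel '{"deltas":[[0.3,0,0,-0.03,0],[0.3,0,0,-0.06,0],[0.3,0,0,-0.09,0],[0.3,0,0,-0.12,0],[0.3,0,0,-0.15,0],[0.3,0,0,-0.15,0],[0.3,0,0,-0.15,0],[0.3,0,0,-0.12,0],[0.3,0,0,-0.08,0],[0.3,0,0,-0.04,0],[0.3,0,0,0,0],[0.3,0,0,0,0]]}'
python3 - <<'E'
from w import *
import pickle
c=optics.read_camera("wrist"); pickle.dump(c,open("w4.pkl","wb")); a=c["frame"][...,::-1]
s=optics.read_camera("scene")["frame"][180:280,240:373,::-1]; s=cv2.resize(s,(640,480),interpolation=cv2.INTER_CUBIC)
cv2.imwrite("pics/w4.png",cv2.resize(np.hstack([a,s]),(800,300),interpolation=cv2.INTER_AREA))
E
```

```text
clock: 10.8
tcp_pos: [0.4833, -0.1314, 0.1133]
orientation: [-0.0, 0.098, 0.995, 0.0]
wrist_force: [0.1, -0.4, -1.8]
finger_gap: 0.0636
grip_force: 29.0
```

View pics/w4.png

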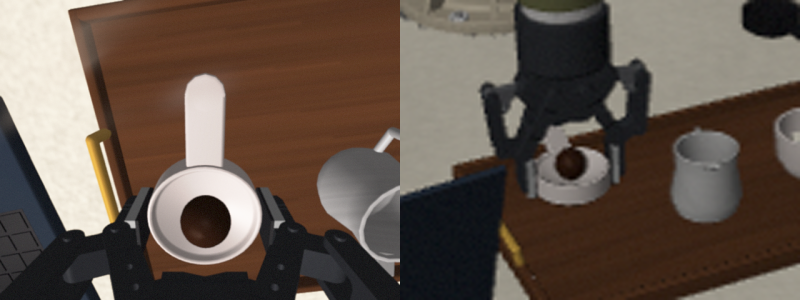

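The dish hangs level in the grip with the truffle in the middle, and the scale reads about 1.8 N. I'll go on up.

```bash
python3 -m handwheel '{"deltas":[[0.3,0,0,-0.06,0],[0.3,0,0,-0.12,0],[0.3,0,0,-0.18,0],[0.3,0,0,-0.24,0],[0.3,0,0,-0.25,0],[0.3,0,0,-0.25,0],[0.3,0,0,-0.25,0],[0.3,0,0,-0.25,0],[0.3,0,0,-0.25,0],[0.3,0,0,-0.25,0],[0.3,0,0,-0.24,0],[0.3,0,0,-0.18,0],[0.3,0,0,-0.12,0],[0.3,0,0,-0.06,0],[0.3,0,0,0,0],[0.3,0,0,0,0]]}'
python3 - <<'E'
from w import *
import pickle
st=status.get_state(); p=st["tcp_pos"]; r=rot(st["orientation"]); print(p,"toolx yaw",np.degrees(np.arctan2(r[1,0],r[0,0])))
c=optics.read_camera("wrist"); pickle.dump(c,open("w5.pkl","wb"))
# handle: bright tab pixels in the strip ahead of body; column midpoints by row -> line
g=cv2.cvtColor(c["frame"],cv2.COLOR_RGB2HSV); m=(g[...,1]<45)&(g[...,2]>150); z=p[2]-.068+.0195
mm=[]
for y in range(140,250,10):
    x=np.nonzero(m[y,270:390])[0]+270
    if len(x)>20: mm.append(((x.min()+x.max())/2,y,x.max()-x.min()))
print(mm); H=onplane(c,[q[:2] for q in mm],z)[:,:2]; ln=cv2.fitLine(np.float32(H*1000),2,0,.001,.001).ravel(); print(np.degrees(np.arctan2(ln[1],ln[0])))
E
```

```text
clock: 12.9
tcp_pos: [0.4832, -0.1313, 0.2212]
orientation: [-0.0, 0.098, 0.995, 0.0]
wrist_force: [-0.4, -0.1, -1.8]
finger_gap: 0.0635
grip_force: 29.0
[ 0.48322884 -0.1313224   0.22121476] toolx yaw 168.7549744066588
[(np.float64(327.5), 140, np.int64(59)), (np.float64(327.5), 150, np.int64(63)), (np.float64(326.5), 160, np.int64(63)), (np.float64(326.5), 170, np.int64(61)), (np.float64(326.5), 180, np.int64(61)), (np.float64(326.5), 190, np.int64(61)), (np.float64(326.5), 200, np.int64(61)), (np.float64(326.0), 210, np.int64(60)), (np.float64(326.5), 220, np.int64(59)), (np.float64(326.5), 230, np.int64(59)), (np.float64(326.5), 240, np.int64(59))]
-11.718065
```

Handle at 168.3°, so I need an 80.5° clockwise turn (tool roll +8.05). I'll do it slowly.

```bash
python3 -m handwheel '{"deltas":[[0.3,0,0,0,0.1],[0.3,0,0,0,0.2],[0.3,0,0,0,0.3],[0.3,0,0,0,0.4],[0.3,0,0,0,0.5],[0.3,0,0,0,0.5],[0.3,0,0,0,0.5],[0.3,0,0,0,0.5],[0.3,0,0,0,0.5],[0.3,0,0,0,0.5],[0.3,0,0,0,0.5],[0.3,0,0,0,0.5],[0.3,0,0,0,0.5],[0.3,0,0,0,0.5],[0.3,0,0,0,0.5],[0.3,0,0,0,0.5],[0.3,0,0,0,0.45],[0.3,0,0,0,0.3],[0.3,0,0,0,0.2],[0.3,0,0,0,0.1]]}'
python3 -m handwheel '{"deltas":[[0.3,0,0,0,0],[0.3,0,0,0,0],[0.3,0,0,0,0]]}'
python3 - <<'E'
from w import *
st=status.get_state(); p=st["tcp_pos"]; r=rot(st["orientation"]); print(p,"toolx yaw",np.degrees(np.arctan2(r[1,0],r[0,0])))
d=np.array([.461,.400,p[2]])-p; print("tool units",(r.T@d)/.04)
E
```

```text
clock: 15.45
tcp_pos: [0.4834, -0.1314, 0.2215]
orientation: [0.0, 0.718, 0.696, -0.0]
wrist_force: [-1.2, -0.1, -2.2]
finger_gap: 0.0634
grip_force: 29.0
clock: 15.82
tcp_pos: [0.4834, -0.1314, 0.2215]
orientation: [0.0, 0.718, 0.696, -0.0]
wrist_force: [-0.1, -0.4, -1.8]
finger_gap: 0.0633
grip_force: 29.0
[ 0.4834009  -0.1313933   0.22148376] toolx yaw 88.26042830333499
tool units [ 1.32617095e+01 -9.63046548e-01 -1.01466952e-03]
```

```bash
python3 -m handwheel '{"deltas":[[0.3,0.07,-0.005,0,0],[0.3,0.14,-0.01,0,0],[0.3,0.21,-0.015,0,0],[0.3,0.28,-0.02,0,0],[0.3,0.35,-0.025,0,0],[0.3,0.42,-0.03,0,0],[0.3,0.49,-0.035,0,0],[0.3,0.52,-0.04,0,0],[0.3,0.52,-0.04,0,0],[0.3,0.52,-0.04,0,0],[0.3,0.52,-0.04,0,0],[0.3,0.52,-0.04,0,0],[0.3,0.52,-0.04,0,0],[0.3,0.49,-0.035,0,0],[0.3,0.42,-0.03,0,0],[0.3,0.35,-0.025,0,0],[0.3,0.28,-0.02,0,0],[0.3,0.21,-0.015,0,0],[0.3,0.14,-0.01,0,0],[0.3,0.07,-0.005,0,0]]}'
python3 - <<'E'
from w import *
st=status.get_state(); p=st["tcp_pos"]; r=rot(st["orientation"]); print(p,"toolx yaw",np.degrees(np.arctan2(r[1,0],r[0,0])))
d=np.array([.461,.400,p[2]])-p; print("tool units",(r.T@d)/.04)
E
```

```text
clock: 18.32
tcp_pos: [0.4712, 0.1508, 0.2214]
orientation: [0.0, 0.718, 0.696, -0.0]
wrist_force: [-0.3, -0.3, -1.4]
finger_gap: 0.0635
grip_force: 29.0
[0.4712089  0.15084027 0.22140587] toolx yaw 88.25021361401829
tool units [ 6.21829527e+00 -4.45304521e-01 -1.58675630e-03]
```

```bash
python3 -m handwheel '{"deltas":[[0.3,0.06,-0.005,0,0],[0.3,0.12,-0.01,0,0],[0.3,0.18,-0.01,0,0],[0.3,0.24,-0.015,0,0],[0.3,0.3,-0.02,0,0],[0.3,0.36,-0.025,0,0],[0.3,0.43,-0.03,0,0],[0.3,0.48,-0.035,0,0],[0.3,0.48,-0.035,0,0],[0.3,0.48,-0.035,0,0],[0.3,0.48,-0.035,0,0],[0.3,0.48,-0.035,0,0],[0.3,0.45,-0.03,0,0],[0.3,0.42,-0.03,0,0],[0.3,0.36,-0.025,0,0],[0.3,0.3,-0.02,0,0],[0.3,0.24,-0.02,0,0],[0.3,0.18,-0.015,0,0],[0.3,0.12,-0.01,0,0],[0.3,0.06,-0.005,0,0]]}'
python3 -m handwheel '{"deltas":[[0.3,0,0,0,0],[0.3,0,0,0,0],[0.3,0,0,0,0],[0.3,0,0,0,0]]}'
python3 - <<'E'
from w import *
import pickle
st=status.get_state(); p=st["tcp_pos"]; r=rot(st["orientation"]); print(p,"toolx yaw",np.degrees(np.arctan2(r[1,0],r[0,0])))
c=optics.read_camera("wrist"); pickle.dump(c,open("w6.pkl","wb")); s=optics.read_camera("scene"); pickle.dump(s,open("s6.pkl","wb"))
cv2.imwrite("pics/w6.png",cv2.resize(np.hstack([c["frame"],cv2.resize(s["frame"][90:270,340:580],(640,480),interpolation=cv2.INTER_CUBIC)])[...,::-1],(800,300),interpolation=cv2.INTER_AREA))
E
```

```text
clock: 20.82
tcp_pos: [0.461, 0.4, 0.2214]
orientation: [0.0, 0.718, 0.696, -0.0]
wrist_force: [-0.8, 0.2, -0.8]
finger_gap: 0.0635
grip_force: 29.0
clock: 21.32
tcp_pos: [0.461, 0.3998, 0.2215]
orientation: [0.0, 0.718, 0.696, 0.0]
wrist_force: [-0.3, 0.5, -2.2]
finger_gap: 0.0633
grip_force: 29.0
[0.46104108 0.39980857 0.22147625] toolx yaw 88.24002864327946
```

View pics/w6.png

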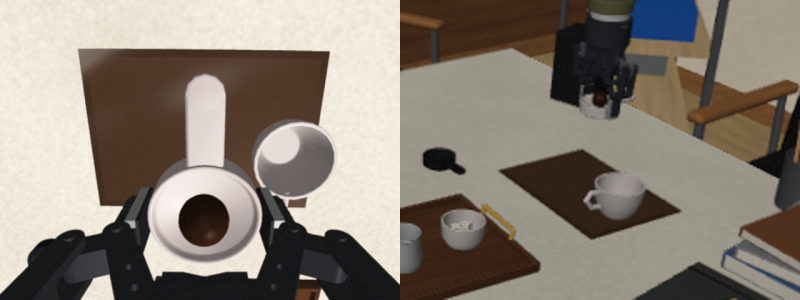

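The truffle is centred, the handle points straight at the visitor's edge of the mat, and the cup is untouched. One numeric check of the mat's far edge before handing in.

```bash
python3 - <<'E'
from w import *
import pickle
c=pickle.load(open("w6.pkl","rb")); g=cv2.cvtColor(c["frame"],cv2.COLOR_RGB2HSV); m=(g[...,1]>60)&(g[...,2]<130)
e=[(x,np.nonzero(m[40:140,x])[0][0]+40) for x in range(150,510,20) if m[40:140,x].any()]
P=onplane(c,e,.003); l=cv2.fitLine(np.float32(P[:,:2]*1000),2,0,.001,.001).ravel(); print("edge ang",np.degrees(np.arctan2(l[1],l[0])),P[[0,-1]].round(3))
xs=np.nonzero(m[100,:])[0]; print(onplane(c,[(xs[0],100),(xs[-1],100)],.003).round(3))
cols=[((lambda x:(x[0]+x[-1])/2)(np.nonzero((g[y,270:390,1]<45)&(g[y,270:390,2]>150))[0])+270,y) for y in range(150,240,10)]
H=onplane(c,cols,.1725); l=cv2.fitLine(np.float32(H[:,:2]*1000),2,0,.001,.001).ravel(); print("handle",np.degrees(np.arctan2(l[1],l[0])))
E
```

```text
edge ang -2.0678465 [[0.342 0.498 0.003]
 [0.577 0.49  0.003]]
[[0.327 0.486 0.003]
 [0.602 0.477 0.003]]
handle 88.35087
```

```bash
python3 -c "
from workcell import hand_in
print(hand_in())"
```

```text
the job is handed in; nothing more can be done
None
```

I handed the job in with the dish held still and level about 15 cm above the middle of the visitor's mat, its handle pointing to the visitor on the left within about half a degree, the truffle in its middle, and about 21 s of the 48 s used.

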